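One turn of the padding-press wheel

ROBOT

A 6-joint arm with a two-finger parallel gripper is mounted at the origin on the work surface. World frame = base frame: x ahead of the robot, y to its left, z up, the work surface at z = 0. Lengths are in mm, angles in rad, forces in N, time in s.
With the tool pointing down it reaches from about 350 to 975 mm from the base axis. Payload 7.1 kg.
Tool frame: the origin (TCP) lies midway between the tips of the shut fingers; the grasp point (between the pads) lies 19 mm behind it (ctrl.hold_point_z is the distance from the TCP to the grasp point, in mm); z points along the fingers, y is the direction in which the jaws open and shut (so a half turn about z gives the same grasp; the last joint's range is limited). The gripper opens to 88 mm and grips with 3 to 60 N. Pads are 20 mm wide; open, the fingers measure 115 mm over their backs; the gripper's body (75 mm by 178 mm) begins 61 mm behind the grasp point.
Start: joints at [-1.211, 0.423, 1.63, -0, 1.089, -0.019], TCP at [231.145, -580.669, 222.675] pointing down, gripper open.
Joint ranges: [-3, 3], [-0.9, 2.11], [0.09, 2.58], [-1.31, 4.45], [0.11, 2.69], [-2.54, 2.54]. Speed limits (rad/s): [2.39, 2.39, 3.01, 3.14, 3.14, 3.14].

INTERFACE

Orientations are given as a rotation vector (axis times angle).
In Python, from workcell import ctrl, eyes gives the robot as it stands.
- The arm moves only by the tool move_arm, never from a script. Its argument "deltas" is a list of rows, each a list of 6 numbers: the shift along the tool's x, y, z in mm, then the turn, a rotation vector about the tool's x, y, z in rad. A call has 1 to 5 rows; each row shifts and turns the pose as measured when the row begins, along the tool's axes as they then stand; what a row does not reach is not made up. A row lasts 1/12 s, in which the tool goes at most 41.7 mm and 7.16 degrees, less where a joint would pass 70% of its speed; a pose out of reach is approached as far as the arm can. A call is refused whole if a number of a shift passes 41.7 or a number of a turn 0.125, either way. A call with a gripper value outside its range is refused whole. "hand" is the closure, from -1 (fully open) to 1 (shut), set as the call begins (left out, the last holds). The fingers move at their own pace and stop on an object; the grip force is fixed at half the most. Time passes only in rows, so rows that do not move let the fingers close. It gives the time, the measured TCP pose, the force and the opening at its end, in the units of the state.
- ctrl.get_obs(): the state, without advancing time (a new reading comes with each control period).
- eyes.get_image(name): name is "scene" or "top" or "wrist"; returns a dict with "frame" (384x512x3 uint8, red, green, blue), "range_z" (384x512 float32, mm along the optical axis (not along the pixel's ray), 0 where there is no reading), "fx", "fy", "cx", "cy" (pixels), "cam_to_world" (4x4, takes a point from camera to world coordinates). Camera axes: x right, y down, z forward; pixel columns grow to the right and rows downward; lengths in mm; the calibration is good to about 2 mm. A picture is of the moment at which its call begins.
- ctrl.close_job(): hands the job in, once; it reports no verdict.
The state is a dict: "t": time; "qpos": joint angles; "qvel": joint speeds; "joint_torque": joint torques, N m; "ee_pos": TCP position; "orientation": TCP orientation; "ft_force": force on the tool from outside, world axes, zero at the start; "moment": the same for the moment, N m; "width": finger opening in mm.
Only numpy, scipy, OpenCV 4.12 (cv2) and the standard library are available. Lean on these libraries where they do the work, as an engineer would, in place of code of your own. Each camera call takes 0.05 s, during which the arm holds its last target.

TASK

Bring the padding press down on its pads: with the fingertips, push the hand wheel round clockwise (seen from above) by its upright black handle through exactly one full turn, so that the handle stands at the red pointer again, and leave it there. Only push the handle, do not pinch it, and do not turn the wheel backwards or on past the pointer. Leave everything else on the press and the table where it is.

Things in the scene. Friction and masses are not known exactly. Their poses are not given: they have to be found in the camera images.
- press: padding press, fixed to the table (it cannot be moved): blue base 280 x 220 mm and 20 mm thick, two steel columns, blue crossbeam (210 mm along the press's y axis, top 175 mm above the table) and a stack of paper pads under a steel platen. Aluminium hand wheel on top, turning about the upright axis through the origin. Origin at the centre of the base's underside, on the table; its x axis points from the wheel's axis towards the red pointer. It can stand at any yaw
- wheel_centre (a point): centre of the hand wheel, on its axis, at the middle height of its rim, 195 mm above the table. The rim is a 14 mm thick ring of 62 mm centre-line radius (138 mm over all) with three spokes; nothing of the wheel but its handle rises more than 10 mm above this point
- handle_top (a point): centre of the top of the wheel's upright black handle: a round post of 24 mm diameter on the rim, 62 mm from the wheel's axis, its top 57 mm above the wheel's centre (252 mm above the table), so it stands about 50 mm clear of the rim. It does not spin or lift off the wheel
- pointer (a point): inner end of the red pointer: a flat red bar 30 x 10 mm fixed to the press just outside the rim, pointing radially at the wheel's axis; this point is 85 mm from that axis, on the bar's upper face, 195 mm above the table, lower than the rim's top. At the start the handle stands at the pointer
- wheel (a joint): turn of the hand wheel in rad, growing clockwise as seen from above; 0 = handle exactly in line with the red pointer (start within 0.05 of it), 6.283 = in line again after one clockwise turn. There is no stop at either place. Pushing the handle takes about 2 to 3 N; friction holds the wheel wherever it is left, it does not coast. One clockwise turn lowers the platen 10 mm onto the pads
- handle: the whole upright handle; origin on its axis at its foot, 5 mm above the wheel's centre height
- handle_back: the quarter of the handle's round side that trails when the wheel turns clockwise: the side to push on. Same origin as handle
- handle_fore: the leading quarter of the handle's side, opposite handle_back. Same origin as handle
- handle_out: the quarter of the handle's side that faces away from the wheel's axis. Same origin as handle
- handle_in: the quarter of the handle's side that faces the wheel's axis. Same origin as handle
- glue_jar: small jar of padding glue, 36 mm across, 52 mm tall, yellow label, standing on a corner of the press base; origin at the centre of its underside. Leave alone
- weight: brass cylinder, 32 mm across, 40 mm tall, standing on the opposite corner of the press base; origin at the centre of its underside. Leave alone
- torch: orange hand torch lying on the table, 180 mm long, 48 mm thick; origin at the middle of its length, on the table. Leave alone
- tape_roll: roll of amber tape lying flat, 90 mm across, 25 mm high; origin at the centre of its underside. Leave alone
- mouse: black computer mouse on a navy mat, 105 x 60 mm, 34 mm high; origin at the centre of its underside. Leave alone
- notepad: thick white notepad with a red spine, 150 x 105 mm, 22 mm high, lying on the table; origin at the centre of its underside. Leave alone

How it is judged:
By the outcome, as a careful person would: the job done as asked, in the order asked, and still so for the second after the job is handed in, with the robot touching nothing.
It also fails if it takes over 58 s, if anything falls off the work surface, if the arm or the gripper's body presses on something with over 40 N, if the wrist force passes 120 N, or if a joint passes its speed limit or range.

## Working session

There is one attempt and no reset: what is moved stays moved. The work goes in short steps, Python scripts to look and compute and a tool call to move; the robot and the scene stay as the last step left them, time stands still between calls to the robot, and variables do not carry over. Pictures are saved under pics/ and viewed, and the job is handed in when it is done.

Besides the shell and the picture viewer there is one more tool, called after "Emit:" in YAML: its name, and indented under it one key for each argument. move_arm: Moves the arm, as the interface text tells. Its arguments: {"type":"object","properties":{"deltas":{"type":"array"},"hand":{"type":"number"}},"required":["deltas"]}

```bash
mkdir -p pics; ls; python3 - <<'E'
from workcell import ctrl, eyes
import cv2
o=ctrl.get_obs(); print({k:(v if not hasattr(v,'round') else v) for k,v in o.items()})
for n in ['scene','top']:
    i=eyes.get_image(n); cv2.imwrite(f'pics/{n}0.png',i['frame'][:,:,::-1]); print(n,i['fx'],i['cx'],i['cy'],i['cam_to_world'])
    import numpy as np; np.savez(f'{n}0.npz',**i)
E
```

```text
pics
{'t': 0.0, 'qpos': array([-1.21101272e+00,  4.23845370e-01,  1.63070888e+00, -1.56424427e-05,
        1.08858627e+00, -1.90074042e-02]), 'qvel': array([-2.06511119e-05, -3.03399944e-04,  1.44128875e-03, -1.15192518e-03,
        9.92415179e-04, -9.11759840e-04]), 'joint_torque': array([ 1.32330510e-04, -5.44628334e+01, -2.73661208e+01,  6.42985781e-02,
        2.27952772e-02, -1.17882505e-04]), 'ee_pos': array([ 230.93927128, -580.15801203,  221.89144914]), 'orientation': array([-3.08391733e+00, -5.91177160e-01,  4.33513721e-04]), 'ft_force': array([-0.45064275, -0.99752399, -0.78026418]), 'moment': array([ 0.04356652, -0.01011557,  0.01296615]), 'width': 87.51150272058915}
scene 459.184354251853 252.70512673658692 193.4760879223049 [[ 8.52889330e-01  4.25139529e-01 -3.03044835e-01  9.55252534e+02]
 [ 5.22073602e-01 -6.89644956e-01  5.01825656e-01 -7.02171218e+02]
 [ 4.35258111e-03 -5.86213456e-01 -8.10144949e-01  1.27619062e+03]
 [ 0.00000000e+00  0.00000000e+00  0.00000000e+00  1.00000000e+00]]
top 375.38970714643057 252.7922064673524 191.85569193131397 [[ 8.46375091e-03 -9.94007557e-01  1.08983221e-01  4.02273098e+02]
 [-9.99743108e-01 -6.11985158e-03  2.18235239e-02 -8.92852507e+00]
 [-2.10257865e-02 -1.09139933e-01 -9.93804000e-01  1.30389822e+03]
 [ 0.00000000e+00  0.00000000e+00  0.00000000e+00  1.00000000e+00]]
```

View pics/scene0.png

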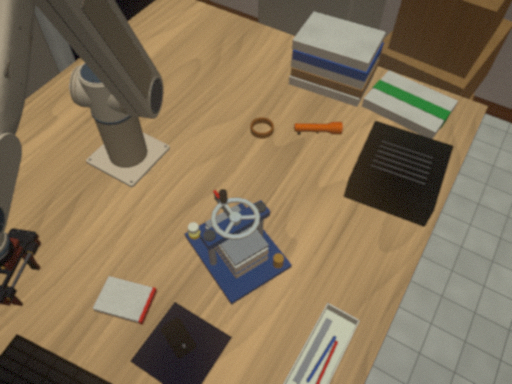

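View pics/top0.png

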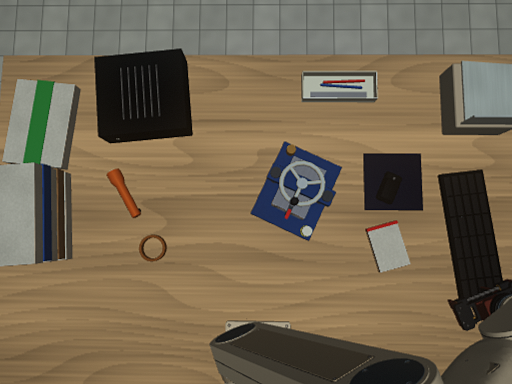

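The scene view has the press at about (237,235), with its wheel at (235,218) and the red pointer and black handle at (219,195). In the top view the wheel centre is near (302,183), the handle near (294,201) and the pointer near (288,213). Next I'll measure these.

```bash
cat > h.py <<'E'
import numpy as np, cv2
def ray_plane(i,u,v,z):
    T=np.array(i['cam_to_world']); u=np.atleast_1d(u).astype(float);v=np.atleast_1d(v).astype(float)
    d=np.stack([(u-i['cx'])/i['fx'],(v-i['cy'])/i['fy'],np.ones_like(u)],1)@T[:3,:3].T
    s=(z-T[2,3])/d[:,2]; return T[:3,3]+s[:,None]*d
def cloud(i):
    T=np.array(i['cam_to_world']); Z=i['range_z']; v,u=np.mgrid[:Z.shape[0],:Z.shape[1]]
    P=np.stack([(u-i['cx'])/i['fx']*Z,(v-i['cy'])/i['fy']*Z,Z],-1)@T[:3,:3].T+T[:3,3]
    P[Z<=0]=np.nan; return P
def circ(p):
    A=np.c_[2*p[:,:2],np.ones(len(p))]; s=np.linalg.lstsq(A,(p[:,:2]**2).sum(1),rcond=None)[0]
    return s[:2],np.sqrt(s[2]+s[0]**2+s[1]**2)
E
python3 - <<'E'
from h import *
for n,box in [('top',(240,130,350,250)),('scene',(180,180,300,300))]:
    i=dict(np.load(f'{n}0.npz')); P=cloud(i); f=i['frame'].astype(int)
    x0,y0,x1,y1=box; m=np.zeros(f.shape[:2],bool); m[y0:y1,x0:x1]=1
    cv2.imwrite(f'pics/{n}c.png',cv2.resize(i['frame'][y0:y1,x0:x1,::-1],None,fx=5,fy=5,interpolation=cv2.INTER_CUBIC))
    z=P[...,2]
    r=m&(f[...,0]>150)&(f[...,1]<80)&(f[...,2]<80)
    print(n,'red',r.sum(),np.argwhere(r).mean(0)[::-1], np.nanmedian(z[r]))
    q=P[r]; print(np.nanmedian(q,0))
    rim=m&(z>188)&(z<212)&(f.min(-1)>120); print('rim',rim.sum())
    v,u=np.nonzero(rim); g=ray_plane(i,u,v,202)
    print('hull circle',cv2.minEnclosingCircle(g[:,:2].astype(np.float32)))
    c=np.array(cv2.minEnclosingCircle(g[:,:2].astype(np.float32))[0]); 
    rr=np.hypot(*(g[:,:2]-c).T); print(circ(g[rr>50]))
    h=m&(z>235)&(z<265); v,u=np.nonzero(h); print('handle',h.sum(),u.mean(),v.mean(),P[h].mean(0))
    print(np.nanmax(z[m]))
E
```

```text
top red 25 [287.56 213.32] 194.7792943479301
[461.75016221 -88.82396564 194.77929435]
rim 592
hull circle ((551.6207885742188, -129.11199951171875), 66.6871337890625)
(array([ 551.40340545, -129.07250084]), np.float64(61.250939666676366))
handle 56 293.8392857142857 200.28571428571428 [ 494.87191669 -101.57230905  248.15903583]
256.86832383460273
scene red 11 [215.63636364 192.72727273] 194.52498685391447
[456.10757384 -86.32571503 194.52498685]
rim 753
hull circle ((553.8551025390625, -132.82659912109375), 68.41338348388672)
(array([ 553.75891241, -132.38545947]), np.float64(61.263616584923746))
handle 61 222.40983606557376 192.86885245901638 [ 497.83258743 -106.95081275  247.08428136]
253.11671211074668
```

```bash
python3 - <<'E'
from workcell import ctrl, eyes
import cv2,numpy as np
i=eyes.get_image('wrist'); cv2.imwrite('pics/wrist0.png',i['frame'][:,:,::-1]); print(i['fx'],i['cam_to_world'])
E
```

```text
306.6397932430721 [[ 3.69293350e-01 -8.98764626e-01 -2.36314553e-01  2.94251962e+02]
 [-9.29312875e-01 -3.57164541e-01 -9.38673047e-02 -5.54491089e+02]
 [-3.85655760e-05  2.54274728e-01 -9.67132029e-01  3.83497388e+02]
 [ 0.00000000e+00  0.00000000e+00  0.00000000e+00  1.00000000e+00]]
```

The two views agree: wheel centre about (552.6,-130.8), handle at about 155° and pointer at about 155°. My plan is to shut the fingers and push with the jaw-direction face, turning the tool along with the wheel for half a turn. Then I back off, unwind the tool half a turn and push the second half with the opposite face.

```bash
cat >> h.py <<'E'
from scipy.spatial.transform import Rotation as R
def state():
    from workcell import ctrl
    o=ctrl.get_obs(); Rm=R.from_rotvec(o['orientation']).as_matrix(); x=Rm[:,0]
    return o,Rm,np.degrees(np.arctan2(x[1],x[0]))
def Rdown(yaw):
    a=np.radians(yaw); return np.array([[np.cos(a),np.sin(a),0],[np.sin(a),-np.cos(a),0],[0,0,-1.]])
def wrap(d): return (d+180)%360-180
def goto(xyz,yaw,smax=38,rmax=0.115,n=5,dirn=None):
    o,Rm,y0=state(); p=np.array(o['ee_pos']); xyz=np.array(xyz,float)
    dy=wrap(yaw-y0) if dirn is None else dirn
    N=max(int(np.ceil(np.linalg.norm(xyz-p)/smax)),int(np.ceil(abs(np.radians(dy))/rmax)),1)
    print('at',p.round(1),'yaw',round(y0,1),'q6',round(np.degrees(o['qpos'][5]),1),'rows needed',N)
    for k in range(min(n,N)):
        Rc=Rm if k==0 else Rdown(y0+dy*k/N)
        d=Rc.T@((xyz-p)/N); w=R.from_matrix(Rc.T@Rdown(y0+dy*(k+1)/N)).as_rotvec()
        print([*map(float,d.round(1)),*map(float,w.round(3))])
E
python3 -c "
from h import *
goto([478,-140,310],155,n=5)"
```

```text
at [ 231.  -580.3  222.1] yaw 21.7 q6 -1.1 rows needed 21
[18.7, -15.1, -4.2, -0.001, -0.0, -0.111]
[20.2, -13.0, -4.2, 0.0, 0.0, -0.111]
[21.5, -10.7, -4.2, 0.0, 0.0, -0.111]
[22.6, -8.2, -4.2, 0.0, 0.0, -0.111]
[23.4, -5.7, -4.2, 0.0, 0.0, -0.111]
```

Emit:
move_arm:
  deltas:
    - [18.7,-15.1,-12,0,0,-0.111]
    - [20.2,-13,-12,0,0,-0.111]
    - [21.5,-10.7,-12,0,0,-0.111]
    - [22.6,-8.2,-12,0,0,-0.111]
    - [23.4,-5.7,-12,0,0,-0.111]
  hand: 1

```text
t: 0.57
ee_pos: [287.6, -472.8, 279.0]
orientation: [-2.786, -1.431, 0.001]
ft_force: [0.5, 0.5, -1.0]
width: 57.8
```

```bash
python3 -c "
from h import *
goto([478,-140,310],155,n=5)"
```

```text
at [ 287.6 -472.8  279. ] yaw 54.4 q6 -24.3 rows needed 16
[23.8, -2.5, -1.8, -0.008, -0.004, -0.11]
[24.0, 0.2, -1.9, 0.0, 0.0, -0.11]
[23.8, 2.8, -1.9, 0.0, 0.0, -0.11]
[23.3, 5.4, -1.9, 0.0, 0.0, -0.11]
[22.6, 7.9, -1.9, 0.0, 0.0, -0.11]
```

Emit:
move_arm:
  deltas:
    - [23.8,-2.5,-1.8,-0.008,-0.004,-0.11]
    - [24.0,0.2,-1.9,0,0,-0.11]
    - [23.8,2.8,-1.9,0,0,-0.11]
    - [23.3,5.4,-1.9,0,0,-0.11]
    - [22.6,7.9,-1.9,0,0,-0.11]

```text
t: 0.98
ee_pos: [348.1, -363.3, 291.0]
orientation: [2.267, 2.17, -0.0]
ft_force: [0.8, -0.6, 0.6]
width: 24.3
```

```bash
python3 -c "
from h import *
goto([478,-140,310],155,n=5)"
```

```text
at [ 348.1 -363.3  291. ] yaw 87.5 q6 -45.1 rows needed 11
[20.8, 10.9, -1.8, 0.002, 0.002, -0.107]
[19.5, 13.1, -1.7, 0.0, 0.0, -0.107]
[18.0, 15.1, -1.7, 0.0, 0.0, -0.107]
[16.3, 16.9, -1.7, 0.0, 0.0, -0.107]
[14.4, 18.6, -1.7, 0.0, 0.0, -0.107]
```

Emit:
move_arm:
  deltas:
    - [20.8,10.9,-1.8,0.002,0.002,-0.107]
    - [19.5,13.1,-1.7,0,0,-0.107]
    - [18,15.1,-1.7,0,0,-0.107]
    - [16.3,16.9,-1.7,0,0,-0.107]
    - [14.4,18.6,-1.7,0,0,-0.107]

```text
t: 1.4
ee_pos: [407.4, -254.9, 299.5]
orientation: [-1.577, -2.716, -0.0]
ft_force: [-0.2, -0.7, -0.1]
width: 0.7
```

```bash
python3 -c "
from h import *
goto([478,-140,310],155,n=5)"
```

```text
at [ 407.4 -254.9  299.5] yaw 119.7 q6 -63.2 rows needed 6
[10.8, 19.7, -1.8, -0.0, -0.001, -0.103]
[8.7, 20.7, -1.8, 0.0, 0.0, -0.103]
[6.6, 21.5, -1.8, 0.0, 0.0, -0.103]
[4.3, 22.1, -1.8, 0.0, 0.0, -0.103]
[2.0, 22.4, -1.8, 0.0, 0.0, -0.103]
```

Emit:
move_arm:
  deltas:
    - [10.8,19.7,-1.8,0,-0.001,-0.103]
    - [8.7,20.7,-1.8,0,0,-0.103]
    - [6.6,21.5,-1.8,0,0,-0.103]
    - [4.3,22.1,-1.8,0,0,-0.103]
    - [2,22.4,-1.8,0,0,-0.103]

```text
t: 1.82
ee_pos: [466.4, -152.4, 308.2]
orientation: [-0.792, -3.038, 0.0]
ft_force: [-0.6, 0.5, -0.9]
width: 0.2
```

```bash
python3 -c "
from h import *
goto([478,-140,310],155,n=5)"
```

```text
at [ 466.4 -152.4  308.2] yaw 150.8 q6 -80.2 rows needed 1
[-4.1, 16.5, -1.8, -0.0, -0.002, -0.074]
```

Emit:
move_arm:
  deltas:
    - [-4.1,15,-1.8,0,-0.002,-0.074]
    - [0,0,0,0,0,0]

```text
t: 1.98
ee_pos: [479.0, -137.7, 310.2]
orientation: [0.661, 3.071, 0.0]
ft_force: [-0.0, -0.1, -0.1]
width: 0.3
```

```bash
python3 - <<'E'
from h import *
from workcell import eyes
o,Rm,y=state(); print(o['ee_pos'],y,o['qpos'])
i=eyes.get_image('wrist'); np.savez('w1.npz',**i); cv2.imwrite('pics/w1.png',i['frame'][:,:,::-1])
P=cloud(i); h=(P[...,2]>240)&(P[...,2]<262)&(np.hypot(P[...,0]-496,P[...,1]+104)<30)
print(h.sum(), P[h].mean(0) if h.any() else '')
E
```

```text
[ 478.95597471 -137.69964319  310.16330259] 155.70299051434148 [-3.04056938e-01  1.34834283e-01  1.81300196e+00  3.92561606e-04
  1.19307683e+00 -1.45093524e+00]
718 [ 491.19127501 -103.43111746  248.94066211]
```

View pics/w1.png

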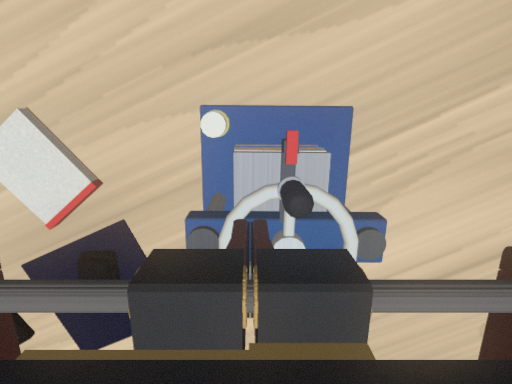

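The wrist view shows the handle at (297,200), the pointer at (292,147), the wheel hub at (289,243) and the shut fingertips at (250,235). I'll refine the positions from this view.

```bash
python3 - <<'E'
from h import *
i=dict(np.load('w1.npz')); P=cloud(i); z=P[...,2]; f=i['frame'].astype(int)
near=np.hypot(P[...,0]-496,P[...,1]+104)<30
for lo in (244,247,249):
    m=near&(z>lo)&(z<258); v,u=np.nonzero(m); g=ray_plane(i,u,v,252)
    print(lo,m.sum(),g.mean(0),cv2.minEnclosingCircle(g[:,:2].astype(np.float32)), z[m].max())
r=(f[...,0]>130)&(f[...,1]<70)&(f[...,2]<70); r[:,:250]=0; r[:100]=0;r[180:]=0
v,u=np.nonzero(r); g=ray_plane(i,u,v,195); print('ptr',len(u),g.mean(0),cv2.minAreaRect(g[:,:2].astype(np.float32)))
rim=(z>190)&(z<212)&(f.min(-1)>100); rim[260:]=0;rim[:170]=0
v,u=np.nonzero(rim); g=ray_plane(i,u,v,200); rr=np.hypot(g[:,0]-552.6,g[:,1]+130.8); s=(rr>52)&(rr<72)
print('rim',s.sum(),circ(g[s]))
E
```

```text
244 669 [ 490.78538663 -103.40450741  252.        ] ((490.782958984375, -103.55158996582031), 11.287796020507812) 252.52872962592483
247 565 [ 491.66947169 -103.34596338  252.        ] ((491.5410461425781, -103.40222930908203), 10.509859085083008) 252.52872962592483
249 452 [ 492.38292957 -103.39079442  252.        ] ((492.07275390625, -103.47687530517578), 9.890110969543457) 252.52872962592483
ptr 0 [nan nan nan] ((0.0, 0.0), (0.0, 0.0), 0.0)
rim 2310 (array([ 547.04069109, -129.27825677]), np.float64(61.037803832898966))<stdin>:8: RuntimeWarning: Mean of empty slice.
  ret = um.true_divide(
```

```bash
python3 -c "
from h import *
goto([478.7,-137.3,222],155,n=5,smax=25)"
```

```text
at [ 478.  -138.3  309.8] yaw 155.5 q6 -83.0 rows needed 4
[-0.1, 0.3, 22.0, -0.0, -0.0, 0.002]
[-0.1, 0.3, 22.0, 0.0, 0.0, 0.002]
[-0.1, 0.3, 22.0, 0.0, 0.0, 0.002]
[-0.1, 0.3, 22.0, 0.0, 0.0, 0.002]
```

Emit:
move_arm:
  deltas:
    - [0,0,22,0,0,0.012]
    - [0,0,22,0,0,0]
    - [0,0,22,0,0,0]
    - [0,0,20,0,0,0]
    - [0,0,0,0,0,0]

```text
t: 2.45
ee_pos: [476.2, -141.5, 221.8]
orientation: [0.706, 3.059, -0.003]
ft_force: [-0.2, -0.2, -1.1]
width: 0.7
```

```bash
cat >> h.py <<'E'
C=np.array([550.5,-130.0]); PHI0=155.0
def st(back=25.5):
    o,Rm,y=state(); p=o['ee_pos']; d=p[:2]-C; ang=np.degrees(np.arctan2(d[1],d[0]))
    # handle angle if touching: TCP = C+62r-back*t
    rad=np.hypot(*d); lead=np.degrees(np.arctan2(back,62))
    # TCP trails handle: TCP angle = phi + lead (ccw)
    phi=ang-lead; f=o['ft_force']; a=np.radians(phi); r=np.array([np.cos(a),np.sin(a)]); t=np.array([r[1],-r[0]])
    print('t',round(o['t'],2),'p',p.round(1),'yaw',round(y,2),'q6',round(np.degrees(o['qpos'][5]),1),'implied turn',round(wrap(PHI0-phi),2),'rad',round(rad,1),'exp',round(np.hypot(62,back),1),'F t,r,z',(f[:2]@t).round(2),(f[:2]@r).round(2),f[2].round(2))
    return o,Rm,y,phi
E
python3 - <<'E'
from h import *
from workcell import eyes
st()
i=eyes.get_image('wrist'); cv2.imwrite('pics/w2.png',i['frame'][:,:,::-1])
E
```

```text
t 2.45 p [ 476.2 -141.5  221.8] yaw 154.03 q6 -81.8 implied turn -11.41 rad 75.2 exp 67.0 F t,r,z -0.24 0.12 -1.15
```

View pics/w2.png

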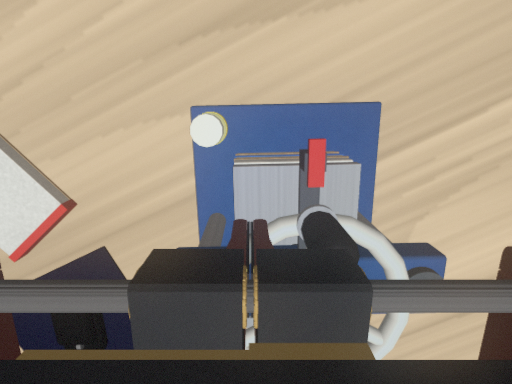

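The wrist view shows the handle foot at (318,215), to the right of the shut fingertips at (250,228). They are radially level and the gap is clear. Next I approach slowly.

Emit:
move_arm:
  deltas:
    - [0,4,0,0,0,0]
    - [0,4,0,0,0,0]
    - [0,3,0,0,0,0]
    - [0,2,0,0,0,0]
    - [0,0,0,0,0,0]

```text
t: 2.92
ee_pos: [484.8, -131.1, 228.0]
orientation: [0.712, 3.05, -0.004]
ft_force: [0.2, -0.4, -0.7]
width: 0.5
```

```bash
python3 -c "
from h import *
st()"
```

```text
t 2.92 p [ 484.8 -131.1  228. ] yaw 153.72 q6 -80.1 implied turn -3.61 rad 65.7 exp 67.0 F t,r,z -0.3 -0.36 -0.65
```

Emit:
move_arm:
  deltas:
    - [-3,0,5,0,0,0.02]
    - [0,0,0,0,0,0]

```text
t: 3.08
ee_pos: [488.6, -132.4, 224.0]
orientation: [0.744, 3.04, -0.004]
ft_force: [0.6, -0.7, -0.1]
width: 0.1
```

```bash
python3 -c "
from h import *
o,Rm,y,p=st(); print(Rm.round(4), R.from_matrix(Rm.T@Rdown(155)).as_rotvec())"
```

```text
t 3.08 p [ 488.6 -132.4  224. ] yaw 152.5 q6 -78.9 implied turn -4.85 rad 61.9 exp 67.0 F t,r,z -0.43 -0.75 -0.1
[[-8.870e-01  4.617e-01  1.140e-02]
 [ 4.617e-01  8.870e-01 -5.500e-03]
 [-1.260e-02  4.000e-04 -9.999e-01]] [ 0.00012647  0.0126338  -0.04359722]
```

```bash
cat >> h.py <<'E'
def tgt(turn,back=25.5,sgn=1,rad=62,z=224):
    a=np.radians(PHI0-turn); r=np.array([np.cos(a),np.sin(a)]); t=np.array([r[1],-r[0]])
    return np.r_[C+rad*r-back*t,z], PHI0-turn+(0 if sgn>0 else 180)
def plan(turns,back=25.5,sgn=1,rad=62,z=224):
    o,Rm,y,_=st(back); p=o['ee_pos']; Rc=Rm
    for T in turns:
        q,yy=tgt(T,back,sgn,rad,z); Rn=Rdown(yy)
        print([*map(float,(Rc.T@(q-p)).round(1)),*map(float,R.from_matrix(Rc.T@Rn).as_rotvec().round(3))]); p,Rc=q,Rn
E
python3 -c "
from h import *
plan([-3,-2.5,-2,-1,0])"
```

```text
t 3.08 p [ 488.6 -132.4  224. ] yaw 152.5 q6 -78.9 implied turn -4.85 rad 61.9 exp 67.0 F t,r,z -0.43 -0.75 -0.1
[5.5, -0.6, -0.1, -0.0, 0.013, -0.096]
[0.2, 0.5, 0.0, 0.0, 0.0, 0.009]
[0.2, 0.5, 0.0, 0.0, 0.0, 0.009]
[0.4, 1.1, 0.0, 0.0, 0.0, 0.017]
[0.4, 1.1, 0.0, 0.0, 0.0, 0.017]
```

Emit:
move_arm:
  deltas:
    - [5.5,-0.6,0,0,0.013,-0.096]
    - [0.2,0.5,0,0,0,0.009]
    - [0.2,0.5,0,0,0,0.009]
    - [0.4,1.1,0,0,0,0.017]
    - [0.4,1.1,0,0,0,0.017]

```text
t: 3.5
ee_pos: [484.2, -127.1, 223.8]
orientation: [0.692, 3.064, -0.001]
ft_force: [0.4, -0.2, 0.1]
width: 0.8
```

```bash
python3 -c "
from h import *
plan([1,2,3,4,5])"
```

```text
t 3.5 p [ 484.2 -127.1  223.8] yaw 154.55 q6 -80.6 implied turn -0.11 rad 66.3 exp 67.0 F t,r,z 0.01 -0.41 0.09
[1.1, 0.9, -0.2, -0.0, 0.0, 0.01]
[0.4, 1.1, 0.0, 0.0, 0.0, 0.017]
[0.4, 1.1, 0.0, 0.0, 0.0, 0.017]
[0.4, 1.1, 0.0, 0.0, 0.0, 0.017]
[0.4, 1.1, 0.0, 0.0, 0.0, 0.017]
```

No contact yet at the estimated position, so I keep advancing slowly.

Emit:
move_arm:
  deltas:
    - [1.1,0.9,-0.2,0,0,0.01]
    - [0.4,1.1,0,0,0,0.017]
    - [0.4,1.1,0,0,0,0.017]
    - [0.4,1.1,0,0,0,0.017]
    - [0.4,1.1,0,0,0,0.017]

```text
t: 3.92
ee_pos: [484.4, -120.7, 224.1]
orientation: [0.829, 3.029, -0.001]
ft_force: [-0.9, -1.5, 0.2]
width: 0.1
```

```bash
python3 -c "
from h import *
plan([5,7,9,11,13])"
```

```text
t 3.92 p [ 484.4 -120.7  224.1] yaw 149.39 q6 -74.7 implied turn 5.39 rad 66.8 exp 67.0 F t,r,z -1.7 -0.0 0.16
[0.1, -0.5, 0.1, -0.001, 0.001, -0.011]
[0.9, 2.2, 0.0, 0.0, 0.0, 0.035]
[0.9, 2.2, 0.0, 0.0, 0.0, 0.035]
[0.9, 2.2, 0.0, 0.0, 0.0, 0.035]
[0.9, 2.2, 0.0, 0.0, 0.0, 0.035]
```

Contact: about -1.7 N along the tangent. I'll push on and check with the camera.

Emit:
move_arm:
  deltas:
    - [0.9,2.2,0,0,0,0.035]
    - [0.9,2.2,0,0,0,0.035]
    - [0.9,2.2,0,0,0,0.035]
    - [0.9,2.2,0,0,0,0.035]
    - [0.9,2.2,0,0,0,0.035]

```text
t: 4.33
ee_pos: [486.5, -109.8, 224.1]
orientation: [1.11, 2.938, -0.006]
ft_force: [-0.5, -1.7, 0.5]
width: 0.6
```

```bash
cat > look.py <<'E'
from h import *
from workcell import eyes
import sys
for n in ('top','scene'):
    i=eyes.get_image(n); P=cloud(i); z=P[...,2]; f=i['frame'].astype(int); tag=sys.argv[1]
    x0,y0,x1,y1=(262,143,342,223) if n=='top' else (190,170,290,260)
    cv2.imwrite(f'pics/{n}{tag}.png',cv2.resize(i['frame'][y0:y1,x0:x1,::-1],None,fx=6,fy=6,interpolation=cv2.INTER_CUBIC))
E
python3 look.py a; python3 -c "
from h import *
plan([16,19,22,25,28])"
```

```text
t 4.43 p [ 486.6 -109.5  224.1] yaw 138.71 q6 -62.5 implied turn 15.17 rad 67.1 exp 67.0 F t,r,z -0.71 -0.87 0.53
[0.3, 0.9, 0.1, -0.003, 0.002, -0.005]
[1.2, 3.3, 0.0, 0.0, 0.0, 0.052]
[1.2, 3.3, 0.0, 0.0, 0.0, 0.052]
[1.2, 3.3, 0.0, 0.0, 0.0, 0.052]
[1.2, 3.3, 0.0, 0.0, 0.0, 0.052]
```

View pics/topa.png

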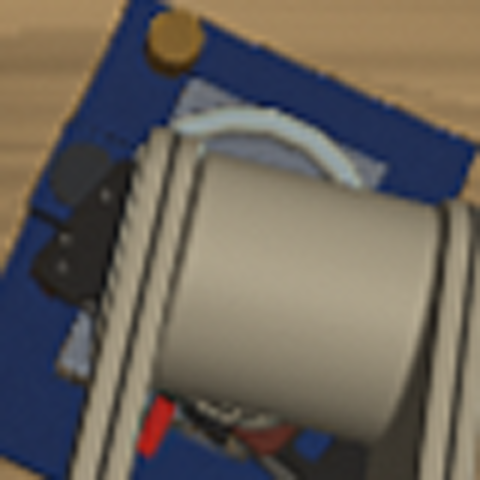

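View pics/scenea.png

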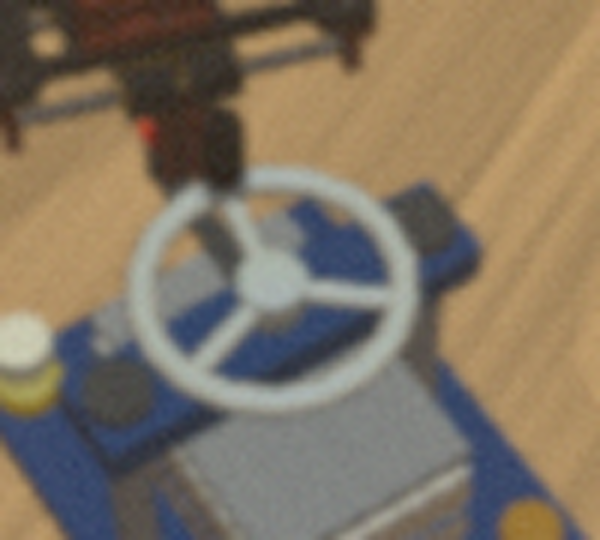

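The scene view shows the black handle at crop (228,170), with the dark fingers behind it at (190,150). A spoke runs to the handle foot, so the wheel is turning and I can read its angle from the spokes. I'll continue.

Emit:
move_arm:
  deltas:
    - [1.2,3.3,0,-0.003,0.002,0.047]
    - [1.2,3.3,0,0,0,0.052]
    - [1.2,3.3,0,0,0,0.052]
    - [1.2,3.3,0,0,0,0.052]
    - [1.2,3.3,0,0,0,0.052]

```text
t: 4.85
ee_pos: [493.1, -94.5, 224.0]
orientation: [-1.48, -2.768, 0.004]
ft_force: [-1.4, -1.1, 1.3]
width: 0.5
```

```bash
python3 -c "
from h import *
plan([34,38,42,46,50])"
```

```text
t 4.85 p [493.1 -94.5 224. ] yaw 123.72 q6 -45.8 implied turn 29.06 rad 67.5 exp 67.0 F t,r,z -1.74 -0.1 1.33
[1.8, 5.5, -0.0, -0.003, -0.001, 0.048]
[1.6, 4.4, 0.0, 0.0, 0.0, 0.07]
[1.6, 4.4, 0.0, 0.0, 0.0, 0.07]
[1.6, 4.4, 0.0, 0.0, 0.0, 0.07]
[1.6, 4.4, 0.0, 0.0, 0.0, 0.07]
```

Emit:
move_arm:
  deltas:
    - [1.6,4.8,0,-0.003,-0.001,0.048]
    - [1.6,4.4,0,0,0,0.07]
    - [1.6,4.4,0,0,0,0.07]
    - [1.6,4.4,0,0,0,0.07]
    - [1.6,4.4,0,0,0,0.07]

```text
t: 5.27
ee_pos: [507.8, -77.3, 224.0]
orientation: [-1.927, -2.477, 0.005]
ft_force: [-2.3, -0.1, 2.0]
width: 0.2
```

```bash
python3 -c "
from h import *
plan([53,57,61,65,69])"
```

```text
t 5.27 p [507.8 -77.3 224. ] yaw 104.23 q6 -24.1 implied turn 48.32 rad 67.8 exp 67.0 F t,r,z -2.25 0.55 2.0
[1.4, 5.4, -0.0, -0.004, -0.0, 0.039]
[1.6, 4.4, 0.0, 0.0, 0.0, 0.07]
[1.6, 4.4, 0.0, 0.0, 0.0, 0.07]
[1.6, 4.4, 0.0, 0.0, 0.0, 0.07]
[1.6, 4.4, 0.0, 0.0, 0.0, 0.07]
```

Emit:
move_arm:
  deltas:
    - [1.4,5.0,0,-0.004,0,0.039]
    - [1.6,4.4,0,0,0,0.07]
    - [1.6,4.4,0,0,0,0.07]
    - [1.6,4.4,0,0,0,0.07]
    - [1.6,4.4,0,0,0,0.07]

```text
t: 5.68
ee_pos: [527.5, -66.0, 223.8]
orientation: [-2.309, -2.124, 0.006]
ft_force: [-1.3, 0.6, 2.4]
width: 0.5
```

```bash
python3 look.py b; python3 -c "
from h import *
plan([72,76,80,84,88])"
```

```text
t 5.78 p [528.2 -66.  223.8] yaw 85.4 q6 -3.8 implied turn 68.16 rad 67.8 exp 67.0 F t,r,z -0.4 0.43 1.02
[1.0, 4.5, -0.2, -0.004, 0.0, 0.042]
[1.6, 4.4, 0.0, 0.0, 0.0, 0.07]
[1.6, 4.4, 0.0, 0.0, 0.0, 0.07]
[1.6, 4.4, 0.0, 0.0, 0.0, 0.07]
[1.6, 4.4, 0.0, 0.0, 0.0, 0.07]
```

View pics/sceneb.png

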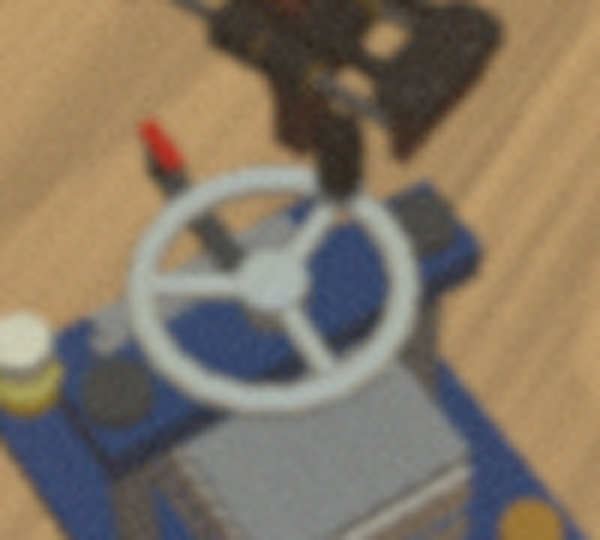

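The scene crop shows the handle at (340,165), with its spoke running from the hub at (272,282) to (328,200). The fingers are behind it and the red pointer is clear at (160,145). The push is working, so I'll keep going.

Emit:
move_arm:
  deltas:
    - [1.0,4.5,0,-0.004,0,0.042]
    - [1.6,4.4,0,0,0,0.07]
    - [1.6,4.4,0,0,0,0.07]
    - [1.6,4.4,0,0,0,0.07]
    - [1.6,4.4,0,0,0,0.07]

```text
t: 6.2
ee_pos: [548.1, -62.3, 223.2]
orientation: [-2.613, -1.735, 0.006]
ft_force: [-2.4, 0.2, 1.3]
width: 0.7
```

```bash
python3 -c "
from h import *
plan([92,97,102,107,112])"
```

```text
t 6.2 p [548.1 -62.3 223.2] yaw 67.16 q6 15.0 implied turn 85.36 rad 67.8 exp 67.0 F t,r,z -2.34 -0.64 1.32
[2.2, 7.5, -0.9, -0.007, 0.001, 0.073]
[2.0, 5.5, 0.0, 0.0, 0.0, 0.087]
[2.0, 5.5, 0.0, 0.0, 0.0, 0.087]
[2.0, 5.5, 0.0, 0.0, 0.0, 0.087]
[2.0, 5.5, 0.0, 0.0, 0.0, 0.087]
```

Emit:
move_arm:
  deltas:
    - [1.8,6.0,-0.8,-0.007,0.001,0.073]
    - [2.0,5.5,0,0,0,0.087]
    - [2.0,5.5,0,0,0,0.087]
    - [2.0,5.5,0,0,0,0.087]
    - [2.0,5.5,0,0,0,0.087]

```text
t: 6.62
ee_pos: [574.7, -66.9, 223.1]
orientation: [-2.919, -1.144, 0.004]
ft_force: [-0.1, 1.9, 2.7]
width: 0.8
```

```bash
python3 -c "
from h import *
plan([114,119,124,129,134])"
```

```text
t 6.62 p [574.7 -66.9 223.1] yaw 42.8 q6 39.1 implied turn 108.29 rad 67.6 exp 67.0 F t,r,z -1.35 1.33 2.65
[2.1, 6.4, -0.9, -0.007, 0.001, 0.031]
[2.0, 5.5, 0.0, 0.0, 0.0, 0.087]
[2.0, 5.5, 0.0, 0.0, 0.0, 0.087]
[2.0, 5.5, 0.0, 0.0, 0.0, 0.087]
[2.0, 5.5, 0.0, 0.0, 0.0, 0.087]
```

Emit:
move_arm:
  deltas:
    - [2.0,5.8,-0.8,-0.007,0.001,0.031]
    - [2.0,5.5,0,0,0,0.087]
    - [2.0,5.5,0,0,0,0.087]
    - [2.0,5.5,0,0,0,0.087]
    - [2.0,5.5,0,0,0,0.087]

```text
t: 7.03
ee_pos: [597.7, -82.1, 223.3]
orientation: [-3.085, -0.57, 0.003]
ft_force: [-0.7, 2.1, 3.0]
width: 0.5
```

```bash
python3 -c "
from h import *
plan([136,141,146,151,156])"
```

```text
t 7.03 p [597.7 -82.1 223.3] yaw 20.92 q6 59.9 implied turn 131.97 rad 67.3 exp 67.0 F t,r,z -2.15 0.19 2.95
[1.6, 4.5, -0.7, -0.005, 0.001, 0.034]
[2.0, 5.5, 0.0, 0.0, 0.0, 0.087]
[2.0, 5.5, 0.0, 0.0, 0.0, 0.087]
[2.0, 5.5, 0.0, 0.0, 0.0, 0.087]
[2.0, 5.5, 0.0, 0.0, 0.0, 0.087]
```

Emit:
move_arm:
  deltas:
    - [1.6,4.5,-0.6,-0.005,0.001,0.034]
    - [2.0,5.5,0,0,0,0.087]
    - [2.0,5.5,0,0,0,0.087]
    - [2.0,5.5,0,0,0,0.087]
    - [2.0,5.5,0,0,0,0.087]

```text
t: 7.45
ee_pos: [612.5, -104.4, 223.5]
orientation: [-3.137, 0.031, 0.003]
ft_force: [0.1, 1.7, 2.1]
width: 0.5
```

```bash
python3 look.py c; python3 -c "
from h import *
plan([158,163,168,172,175])"
```

```text
t 7.55 p [ 612.6 -105.2  223.3] yaw -1.02 q6 80.0 implied turn 155.61 rad 66.8 exp 67.0 F t,r,z 0.48 0.55 0.47
[1.2, 2.5, -0.7, -0.003, 0.001, 0.035]
[2.0, 5.5, 0.0, 0.0, 0.0, 0.087]
[2.0, 5.5, 0.0, 0.0, 0.0, 0.087]
[1.6, 4.4, 0.0, 0.0, 0.0, 0.07]
[1.2, 3.3, 0.0, 0.0, 0.0, 0.052]
```

View pics/scenec.png

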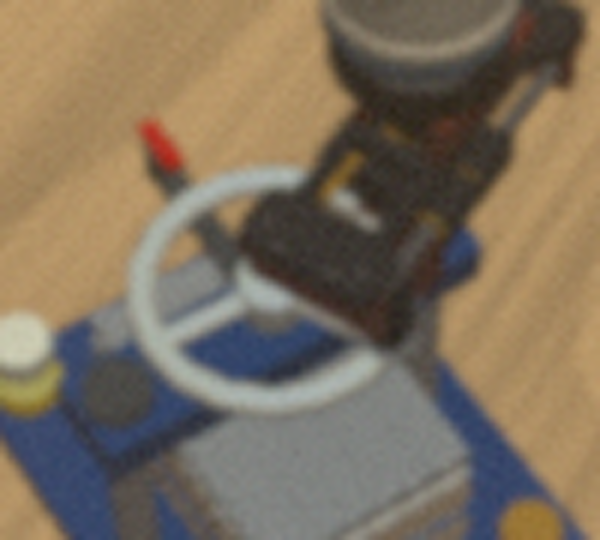

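Emit:
move_arm:
  deltas:
    - [1.2,3.0,-0.5,-0.003,0.001,0.04]
    - [2.0,5.5,0,0,0,0.087]
    - [2.0,5.5,0,0,0,0.087]
    - [2.0,5.5,0,0,0,0.087]
    - [2.0,5.5,0,0,0,0.087]

```text
t: 7.97
ee_pos: [617.0, -128.6, 223.4]
orientation: [-3.077, 0.613, 0.001]
ft_force: [0.5, 1.9, 1.0]
width: 0.3
```

```bash
python3 -c "
from h import *
plan([180,185,190,195,200])"
```

```text
t 7.97 p [ 617.  -128.6  223.4] yaw -22.51 q6 99.4 implied turn 176.17 rad 66.6 exp 67.0 F t,r,z -1.94 -0.23 1.04
[2.1, 4.0, -0.6, -0.004, 0.002, 0.043]
[2.0, 5.5, 0.0, 0.0, 0.0, 0.087]
[2.0, 5.5, 0.0, 0.0, 0.0, 0.087]
[2.0, 5.5, 0.0, 0.0, 0.0, 0.087]
[2.0, 5.5, 0.0, 0.0, 0.0, 0.087]
```

Emit:
move_arm:
  deltas:
    - [2.1,4.0,-0.5,-0.004,0.002,0.043]
    - [2.0,5.5,0,0,0,0.087]
    - [2.0,5.5,0,0,0,0.087]
    - [2.0,5.5,0,0,0,0.087]
    - [1.8,5.0,0,0,0,0.08]

```text
t: 8.38
ee_pos: [612.8, -153.6, 223.7]
orientation: [-2.909, 1.178, -0.002]
ft_force: [1.2, 0.2, -0.4]
width: 0.5
```

```bash
python3 -c "
from h import *
st()"
```

```text
t 8.38 p [ 612.8 -153.6  223.7] yaw -44.08 q6 118.8 implied turn -161.94 rad 66.6 exp 67.0 F t,r,z -1.0 0.72 -0.41
```

Now at about 198°. I back straight off along the tangent and unwind the tool.

Emit:
move_arm:
  deltas:
    - [0,-8,0,0,0,0]
    - [0,-12,0,0,0,0]
    - [0,-10,0,0,0,0]
    - [0,0,0,0,0,-0.1]
    - [0,0,0,0,0,-0.12]

```text
t: 8.8
ee_pos: [636.0, -128.4, 223.6]
orientation: [-3.03, 0.817, -0.003]
ft_force: [-0.2, -0.1, 0.5]
width: 0.5
```

```bash
python3 look.py d; python3 -c "
from h import *
st(); C2=tgt(198,58,-1); print(C2); goto(C2[0],C2[1],rmax=.12,dirn=-(167))"
```

```text
t 8.9 p [ 635.9 -128.5  223.6] yaw -30.4 q6 107.7 implied turn 176.32 rad 85.4 exp 67.0 F t,r,z 0.83 -0.7 0.02
(array([ 635.39983438, -129.86538363,  224.        ]), 137.0)
at [ 635.9 -128.5  223.6] yaw -30.4 q6 107.7 rows needed 25
[0.0, 0.1, -0.0, -0.004, -0.001, 0.117]
[0.0, 0.1, -0.0, 0.0, 0.0, 0.117]
[0.0, 0.1, -0.0, 0.0, 0.0, 0.117]
[0.0, 0.1, -0.0, 0.0, 0.0, 0.117]
[0.0, 0.0, -0.0, 0.0, 0.0, 0.117]
```

View pics/scened.png

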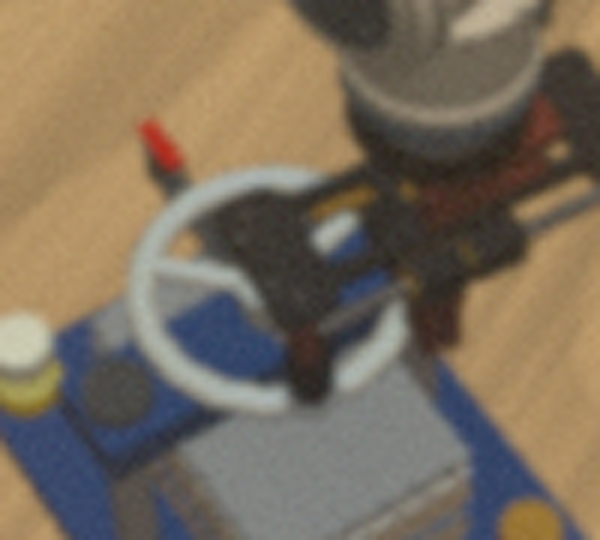

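The handle stands alone at crop (308,365) and the fingers are well clear at (440,310). Now I unwind the tool counter-clockwise, which is negative about its z axis.

Emit:
move_arm:
  deltas:
    - [0,0,0,-0.004,-0.001,-0.122]
    - [0,0,0,0,0,-0.122]
    - [0,0,0,0,0,-0.122]
    - [0,0,0,0,0,-0.122]
    - [0,0,0,0,0,-0.122]

```text
t: 9.32
ee_pos: [637.8, -124.6, 223.1]
orientation: [3.138, 0.139, -0.001]
ft_force: [-0.3, -0.4, 0.4]
width: 0.3
```

Emit:
move_arm:
  deltas:
    - [0,0,0,0,0,-0.122]
    - [0,0,0,0,0,-0.122]
    - [0,0,0,0,0,-0.122]
    - [0,0,0,0,0,-0.122]
    - [0,0,0,0,0,-0.122]

```text
t: 9.73
ee_pos: [639.4, -121.1, 222.6]
orientation: [-2.944, -1.097, 0.002]
ft_force: [1.0, 0.3, -0.2]
width: 0.3
```

Emit:
move_arm:
  deltas:
    - [0,0,0,0,0,-0.122]
    - [0,0,0,0,0,-0.122]
    - [0,0,0,0,0,-0.122]
    - [0,0,0,0,0,-0.122]
    - [0,0,0,0,0,-0.122]

```text
t: 10.15
ee_pos: [641.1, -117.7, 222.2]
orientation: [-2.463, -1.948, 0.002]
ft_force: [-0.2, -0.3, 0.2]
width: 0.2
```

Emit:
move_arm:
  deltas:
    - [0,0,0,0,0,-0.122]
    - [0,0,0,0,0,-0.122]
    - [0,0,0,0,0,-0.122]
    - [0,0,0,0,0,-0.122]
    - [0,0,0,0,0,-0.122]

```text
t: 10.57
ee_pos: [642.7, -114.3, 221.7]
orientation: [-1.745, -2.611, 0.002]
ft_force: [-1.0, -0.1, 0.2]
width: 0.5
```

```bash
python3 -c "
from h import *
st(); C2=tgt(198,50,-1); print(C2); goto(C2[0],C2[1],rmax=.12)"
```

```text
t 10.57 p [ 642.7 -114.3  221.7] yaw 112.5 q6 -33.6 implied turn 167.72 rad 93.6 exp 67.0 F t,r,z 0.34 -0.92 0.21
(array([ 629.9438475 , -135.71621324,  224.        ]), 137.0)
at [ 642.7 -114.3  221.7] yaw 112.5 q6 -33.6 rows needed 4
[-3.7, -5.0, -0.6, -0.002, -0.001, -0.107]
[-3.2, -5.4, -0.6, 0.0, 0.0, -0.107]
[-2.6, -5.7, -0.6, 0.0, 0.0, -0.107]
[-1.9, -5.9, -0.6, 0.0, 0.0, -0.107]
```

Emit:
move_arm:
  deltas:
    - [-3.7,-5,-0.6,-0.002,-0.001,-0.107]
    - [-3.2,-5.4,-0.6,0,0,-0.107]
    - [-2.6,-5.7,-0.6,0,0,-0.107]
    - [-1.9,-5.9,-0.6,0,0,-0.107]
    - [0,0,0,0,0,-0.03]

```text
t: 10.98
ee_pos: [631.3, -132.8, 223.7]
orientation: [-1.076, -2.951, 0.001]
ft_force: [-0.3, 0.9, -0.6]
width: -0.2
```

```bash
python3 -c "
from h import *
C2=tgt(198,36,-1); goto(C2[0],C2[1],rmax=.12,smax=5); 
print(); st(); C2=tgt(198,25.5,-1); print(C2)"
```

```text
at [ 631.3 -132.8  223.7] yaw 139.9 q6 -62.9 rows needed 4
[-0.0, -4.3, -0.1, -0.0, -0.0, 0.013]
[-0.1, -4.3, -0.1, 0.0, 0.0, 0.013]
[-0.1, -4.3, -0.1, 0.0, 0.0, 0.013]
[-0.2, -4.3, -0.1, 0.0, 0.0, 0.013]

t 10.98 p [ 631.3 -132.8  223.7] yaw 139.93 q6 -62.9 implied turn 179.32 rad 80.9 exp 67.0 F t,r,z -0.66 -0.65 -0.58
(array([ 613.23488768, -153.63437893,  224.        ]), 137.0)
```

Emit:
move_arm:
  deltas:
    - [0,-5,0,0,0,0.013]
    - [0,-5,0,0,0,0.013]
    - [0,-5,0,0,0,0.013]
    - [-0.1,-5,0,0,0,0.013]
    - [-0.1,-3,0,0,0,0]

```text
t: 11.4
ee_pos: [615.8, -149.7, 223.4]
orientation: [-1.17, -2.915, 0.001]
ft_force: [-0.3, -0.1, 0.1]
width: 0.5
```

```bash
python3 -c "
from h import *
plan([199,202,205,208,211],sgn=-1)"
```

```text
t 11.4 p [ 615.8 -149.7  223.4] yaw 136.27 q6 -61.0 implied turn -165.89 rad 68.2 exp 67.0 F t,r,z 0.23 -0.14 0.12
[-1.3, -5.7, -0.6, -0.001, -0.0, 0.005]
[-1.2, -3.3, 0.0, 0.0, 0.0, 0.052]
[-1.2, -3.3, 0.0, 0.0, 0.0, 0.052]
[-1.2, -3.3, 0.0, 0.0, 0.0, 0.052]
[-1.2, -3.3, 0.0, 0.0, 0.0, 0.052]
```

Emit:
move_arm:
  deltas:
    - [-1.0,-4.0,-0.6,-0.001,0,0.005]
    - [-1.2,-3.3,0,0,0,0.052]
    - [-1.2,-3.3,0,0,0,0.052]
    - [-1.2,-3.3,0,0,0,0.052]
    - [-1.2,-3.3,0,0,0,0.052]

```text
t: 11.82
ee_pos: [606.7, -166.3, 224.1]
orientation: [1.491, 2.764, 0.005]
ft_force: [0.6, 0.8, -1.1]
width: 0.2
```

```bash
python3 -c "
from h import *
plan([213,217,221,225,229],sgn=-1)"
```

```text
t 11.82 p [ 606.7 -166.3  224.1] yaw 123.33 q6 -49.9 implied turn -149.77 rad 66.9 exp 67.0 F t,r,z -0.99 -0.31 -1.12
[-1.3, -3.0, 0.1, 0.003, -0.001, 0.023]
[-1.6, -4.4, 0.0, 0.0, 0.0, 0.07]
[-1.6, -4.4, 0.0, 0.0, 0.0, 0.07]
[-1.6, -4.4, 0.0, 0.0, 0.0, 0.07]
[-1.6, -4.4, 0.0, 0.0, 0.0, 0.07]
```

Contact again, at about 210°. I continue.

Emit:
move_arm:
  deltas:
    - [-1.4,-4.0,0,0.003,-0.001,0.04]
    - [-1.6,-4.4,0,0,0,0.07]
    - [-1.6,-4.4,0,0,0,0.07]
    - [-1.6,-4.4,0,0,0,0.07]
    - [-1.6,-4.4,0,0,0,0.07]

```text
t: 12.23
ee_pos: [591.2, -183.0, 224.2]
orientation: [1.937, 2.472, 0.008]
ft_force: [2.3, 1.6, -0.9]
width: 0.5
```

```bash
python3 -c "
from h import *
plan([233,238,243,248,253],sgn=-1)"
```

```text
t 12.23 p [ 591.2 -183.   224.2] yaw 103.85 q6 -32.4 implied turn -130.22 rad 66.8 exp 67.0 F t,r,z -2.63 -0.9 -0.89
[-1.6, -3.4, 0.2, 0.005, -0.002, 0.032]
[-2.0, -5.5, 0.0, 0.0, 0.0, 0.087]
[-2.0, -5.5, 0.0, 0.0, 0.0, 0.087]
[-2.0, -5.5, 0.0, 0.0, 0.0, 0.087]
[-2.0, -5.5, 0.0, 0.0, 0.0, 0.087]
```

Emit:
move_arm:
  deltas:
    - [-1.6,-4.0,0.2,0.005,-0.002,0.04]
    - [-2.0,-5.5,0,0,0,0.087]
    - [-2.0,-5.5,0,0,0,0.087]
    - [-2.0,-5.5,0,0,0,0.087]
    - [-2.0,-5.5,0,0,0,0.087]

```text
t: 12.65
ee_pos: [567.4, -195.6, 224.6]
orientation: [2.4, 2.023, 0.008]
ft_force: [1.8, 1.4, -0.5]
width: 0.1
```

```bash
python3 -c "
from h import *
plan([256,261,266,271,276],sgn=-1)"
```

```text
t 12.65 p [ 567.4 -195.6  224.6] yaw 80.25 q6 -10.6 implied turn -107.1 rad 67.8 exp 67.0 F t,r,z -1.55 -1.65 -0.49
[-0.7, -3.6, 0.6, 0.005, -0.002, 0.022]
[-2.0, -5.5, 0.0, 0.0, 0.0, 0.087]
[-2.0, -5.5, 0.0, 0.0, 0.0, 0.087]
[-2.0, -5.5, 0.0, 0.0, 0.0, 0.087]
[-2.0, -5.5, 0.0, 0.0, 0.0, 0.087]
```

Emit:
move_arm:
  deltas:
    - [-1.0,-4.0,0.5,0.005,-0.002,0.03]
    - [-2.0,-5.5,0,0,0,0.087]
    - [-2.0,-5.5,0,0,0,0.087]
    - [-2.0,-5.5,0,0,0,0.087]
    - [-2.0,-5.5,0,0,0,0.087]

```text
t: 13.07
ee_pos: [541.3, -198.2, 225.3]
orientation: [2.754, 1.5, 0.011]
ft_force: [2.3, -0.2, -1.0]
width: 0.7
```

```bash
python3 look.py e; python3 -c "
from h import *
plan([280,284,288,292,296],sgn=-1)"
```

```text
t 13.17 p [ 540.5 -197.9  225.3] yaw 57.36 q6 11.2 implied turn -84.23 rad 68.6 exp 67.0 F t,r,z 0.58 -0.04 -0.3
[-0.4, -5.3, 1.2, 0.006, -0.003, 0.041]
[-1.6, -4.4, 0.0, 0.0, 0.0, 0.07]
[-1.6, -4.4, 0.0, 0.0, 0.0, 0.07]
[-1.6, -4.4, 0.0, 0.0, 0.0, 0.07]
[-1.6, -4.4, 0.0, 0.0, 0.0, 0.07]
```

View pics/scenee.png

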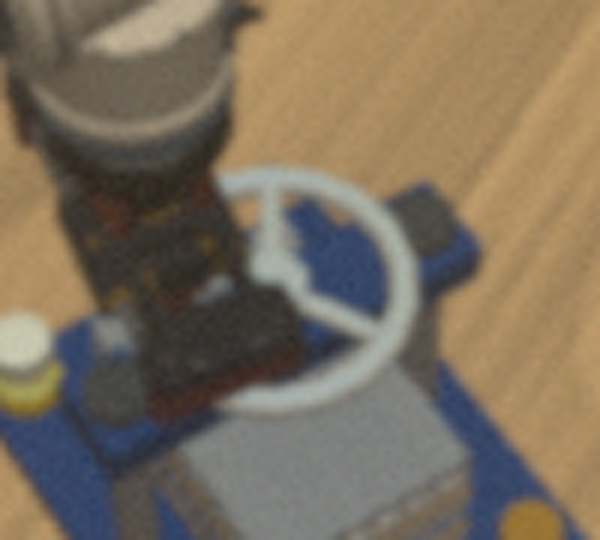

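Two free spokes show at crop (270,205) and (350,320), so I can read the wheel angle from them. I'll set up a spoke-angle measure, referenced to the starting picture.

```bash
cat > spoke.py <<'E'
from h import *
def prof(i,c,z=198):
    # sample brightness at radii 26..48 vs world angle
    T=np.linalg.inv(np.array(i['cam_to_world'])); a=np.radians(np.arange(0,360,0.5)); rr=np.arange(26,50,2.)
    X=c[0]+rr[:,None]*np.cos(a); Y=c[1]+rr[:,None]*np.sin(a)
    Q=np.stack([X,Y,np.full_like(X,z),np.ones_like(X)],-1)@T.T
    u=(Q[...,0]/Q[...,2]*i['fx']+i['cx']).astype(np.float32); v=(Q[...,1]/Q[...,2]*i['fy']+i['cy']).astype(np.float32)
    g=cv2.cvtColor(i['frame'],cv2.COLOR_RGB2GRAY)
    return cv2.remap(g,u,v,cv2.INTER_LINEAR).astype(float).mean(0)
def peaks(i,c):
    from scipy.signal import find_peaks
    p=prof(i,c); p=cv2.GaussianBlur(p[None],(0,0),4,borderType=cv2.BORDER_REFLECT)[0]
    p3=np.r_[p,p]; k,_=find_peaks(p3,height=120,prominence=20); out=[]
    for j in k:
        if 20<=j<740:
            w=np.arange(j-16,j+17); ww=np.clip(p3[w]-0.5*(p3[j]+min(p3[j-16],p3[j+16])),0,None); out.append((round(float((w*ww).sum()/ww.sum()/2)%360,1),int(p3[j])))
    return out
CS=(553.8,-132.4); CT=(551.5,-129.1)
if __name__=='__main__':
    from workcell import eyes
    print('scene0',peaks(dict(np.load('scene0.npz')),CS)); print('top0',peaks(dict(np.load('top0.npz')),CT))
    i=eyes.get_image('scene'); print('scene',peaks(i,CS))
    i=eyes.get_image('top'); print('top',peaks(i,CT))
E
python3 spoke.py; python3 -c "
from h import *
plan([279,283,287,291,295],sgn=-1)"
```

```text
scene0 [(38.9, 160), (150.9, 162), (196.4, 129), (273.3, 160)]
top0 [(34.5, 157), (155.2, 138), (275.3, 157)]
scene [(124.1, 165), (7.3, 162)]
top [(124.1, 153), (3.2, 152)]
t 13.27 p [ 541.1 -197.9  225.3] yaw 57.61 q6 11.0 implied turn -84.76 rad 68.6 exp 67.0 F t,r,z -0.79 0.82 0.82
[-0.3, -4.7, 1.3, 0.006, -0.003, 0.028]
[-1.6, -4.4, 0.0, 0.0, 0.0, 0.07]
[-1.6, -4.4, 0.0, 0.0, 0.0, 0.07]
[-1.6, -4.4, 0.0, 0.0, 0.0, 0.07]
[-1.6, -4.4, 0.0, 0.0, 0.0, 0.07]
```

The spokes put the wheel at about 271°, where the tool pose implies 275°. So the fingers are slightly thinner than I assumed. I continue, and will slow down near the end.

Emit:
move_arm:
  deltas:
    - [-0.4,-4.7,1.2,0.006,-0.003,0.028]
    - [-1.6,-4.4,0,0,0,0.07]
    - [-1.6,-4.4,0,0,0,0.07]
    - [-1.6,-4.4,0,0,0,0.07]
    - [-1.6,-4.4,0,0,0,0.07]

```text
t: 13.68
ee_pos: [523.1, -192.1, 224.9]
orientation: [2.945, 1.074, 0.007]
ft_force: [0.5, -2.1, -1.5]
width: 0.5
```

```bash
python3 -c "
from h import *
plan([297,301,305,309,313],sgn=-1)"
```

```text
t 13.68 p [ 523.1 -192.1  224.9] yaw 40.08 q6 28.7 implied turn -68.81 rad 67.9 exp 67.0 F t,r,z -1.82 1.12 -1.48
[-1.9, -6.6, 0.9, 0.008, -0.002, 0.036]
[-1.6, -4.4, 0.0, 0.0, 0.0, 0.07]
[-1.6, -4.4, 0.0, 0.0, 0.0, 0.07]
[-1.6, -4.4, 0.0, 0.0, 0.0, 0.07]
[-1.6, -4.4, 0.0, 0.0, 0.0, 0.07]
```

Emit:
move_arm:
  deltas:
    - [-1.7,-5.5,0.8,0.006,-0.002,0.036]
    - [-1.6,-4.4,0,0,0,0.07]
    - [-1.6,-4.4,0,0,0,0.07]
    - [-1.6,-4.4,0,0,0,0.07]
    - [-1.6,-4.4,0,0,0,0.07]

```text
t: 14.1
ee_pos: [505.3, -180.6, 224.7]
orientation: [3.077, 0.593, 0.004]
ft_force: [-1.1, -3.8, -0.5]
width: 0.6
```

```bash
python3 -c "
from h import *
plan([315,319,323,327,331],sgn=-1)"
```

```text
t 14.1 p [ 505.3 -180.6  224.7] yaw 21.83 q6 47.6 implied turn -50.88 rad 67.8 exp 67.0 F t,r,z -2.92 2.65 -0.53
[-2.1, -6.7, 0.7, 0.008, -0.001, 0.032]
[-1.6, -4.4, 0.0, 0.0, 0.0, 0.07]
[-1.6, -4.4, 0.0, 0.0, 0.0, 0.07]
[-1.6, -4.4, 0.0, 0.0, 0.0, 0.07]
[-1.6, -4.4, 0.0, 0.0, 0.0, 0.07]
```

Emit:
move_arm:
  deltas:
    - [-1.6,-4.5,0.7,0.006,-0.001,0.032]
    - [-1.6,-4.4,0,0,0,0.07]
    - [-1.6,-4.4,0,0,0,0.07]
    - [-1.6,-4.4,0,0,0,0.07]
    - [-1.4,-4.0,0,0,0,0.065]

```text
t: 14.52
ee_pos: [492.3, -164.5, 224.3]
orientation: [3.132, 0.112, 0.0]
ft_force: [-2.7, -2.7, 0.9]
width: 0.7
```

```bash
python3 spoke.py; python3 look.py f; python3 -c "
from h import *
plan([330,333,336,339,342],sgn=-1)"
```

```text
scene0 [(38.9, 160), (150.9, 162), (196.4, 129), (273.3, 160)]
top0 [(34.5, 157), (155.2, 138), (275.3, 157)]
scene [(77.0, 166), (140.1, 126), (189.1, 164), (314.7, 163)]
top [(72.5, 157), (276.4, 133)]
t 14.72 p [ 492.9 -164.   224.4] yaw 4.36 q6 66.3 implied turn -33.22 rad 66.9 exp 67.0 F t,r,z 0.15 -0.6 0.07
[-1.7, -3.4, 0.4, 0.006, -0.001, -0.011]
[-1.2, -3.3, 0.0, 0.0, 0.0, 0.052]
[-1.2, -3.3, 0.0, 0.0, 0.0, 0.052]
[-1.2, -3.3, 0.0, 0.0, 0.0, 0.052]
[-1.2, -3.3, 0.0, 0.0, 0.0, 0.052]
```

View pics/scenef.png

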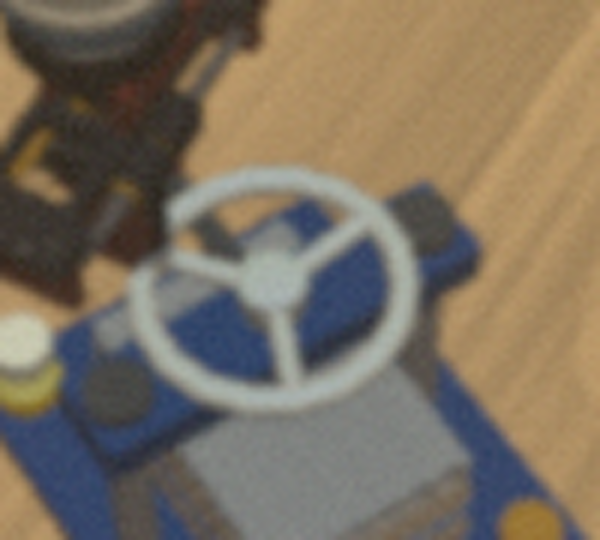

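View pics/topf.png

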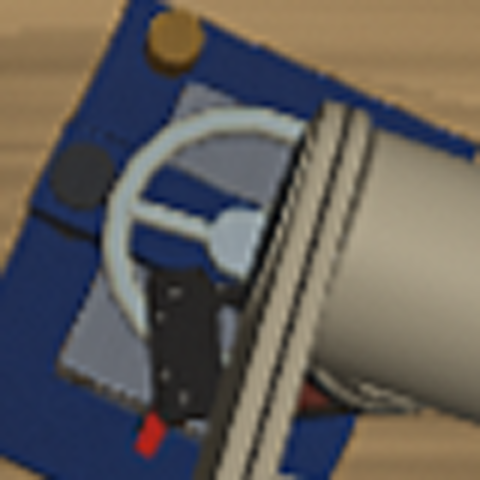

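The scene crop shows three clear spokes, with the handle behind the fingers near (165,205). The spoke mean gives about 321° from the start. Before the last part I'll pin down where the pointer lies relative to the start angle.

```bash
python3 - <<'E'
from h import *
from spoke import peaks
for n,c,box in [('top0',(551.5,-129.1),(275,200,300,225)),('scene0',(553.8,-132.4),(205,182,228,205)),('w1',(547.0,-129.3),(270,110,320,175))]:
    i=dict(np.load(n+'.npz')); f=i['frame'].astype(int); x0,y0,x1,y1=box
    m=np.zeros(f.shape[:2],bool); m[y0:y1,x0:x1]=1
    r=m&(f[...,0]>100)&(f[...,0]>2*f[...,1])&(f[...,0]>2*f[...,2]); v,u=np.nonzero(r)
    g=ray_plane(i,u,v,195)[:,:2]; w,V=np.linalg.eigh(np.cov(g.T)); ax=V[:,1]
    d=g.mean(0)-c; print(n,len(u),'ptr',g.mean(0).round(1),'ang',np.degrees(np.arctan2(d[1],d[0])).round(2),np.hypot(*d).round(1),'axis',np.degrees(np.arctan2(ax[1],ax[0]))%180)
    P=cloud(i); z=P[...,2]; mm=(z>246)&(z<258)&(np.hypot(P[...,0]-494,P[...,1]+104)<25); v,u=np.nonzero(mm); h=ray_plane(i,u,v,252)[:,:2].mean(0)-c
    print('  handle',mm.sum(),np.degrees(np.arctan2(h[1],h[0])).round(2),np.hypot(*h).round(1))
    if n=='w1': print(peaks(i,c))
    # blue base edges yaw
    b=(f[...,2]>60)&(f[...,2]>1.6*f[...,0])&(z>10)&(z<30)
    v,u=np.nonzero(b); gg=ray_plane(i,u,v,20)[:,:2]; gg=gg[np.hypot(*(gg-np.array(c)).T)<200]
    print('  base',len(gg),cv2.minAreaRect(gg.astype(np.float32)))
E
```

```text
top0 35 ptr [460.7 -87.7] ang 155.47 99.8 axis 156.2501802669632
  handle 44 154.04 62.3
  base 2215 ((550.391357421875, -129.1798095703125), (216.00181579589844, 275.05487060546875), 65.21639251708984)
scene0 23 ptr [462.8 -89.6] ang 154.81 100.5 axis 151.69373561771346
  handle 41 155.36 61.8
  base 1729 ((554.159912109375, -132.64364624023438), (211.7827911376953, 272.419677734375), 65.47476959228516)
w1 361 ptr [458.4 -87.6] ang 154.8 97.9 axis 154.8448567199035
  handle 607 154.98 61.4
[(158.6, 132)]
  base 7390 ((494.3094787597656, -104.11378479003906), (215.65798950195312, 156.06959533691406), 65.19144439697266)
```

The base edges give a press yaw of 155.2° in all three views. The handle started at 154.8 ± 0.5°, so it was on the pointer to within about half a degree. The target is therefore the starting spoke pattern again, about 39° further on.

Emit:
move_arm:
  deltas:
    - [-1.4,-3.4,0.4,0.006,-0.001,0.03]
    - [-1.2,-3.3,0,0,0,0.052]
    - [-1.2,-3.3,0,0,0,0.052]
    - [-1.2,-3.3,0,0,0,0.052]
    - [-1.2,-3.3,0,0,0,0.052]

```text
t: 15.13
ee_pos: [487.3, -150.0, 224.2]
orientation: [3.128, -0.244, -0.001]
ft_force: [-1.9, -1.9, 1.0]
width: 0.4
```

```bash
python3 spoke.py; python3 -c "
from h import *
plan([342,344,346,348,350],sgn=-1)"
```

```text
scene0 [(38.9, 160), (150.9, 162), (196.4, 129), (273.3, 160)]
top0 [(34.5, 157), (155.2, 138), (275.3, 157)]
scene [(63.7, 166), (139.9, 127), (177.0, 163), (300.0, 163)]
top [(59.1, 158), (179.6, 146), (261.0, 149), (329.6, 146)]
t 15.23 p [ 487.5 -149.5  224.2] yaw -8.82 q6 80.6 implied turn -19.89 rad 65.9 exp 67.0 F t,r,z 0.21 0.91 -0.17
[-1.9, -1.5, 0.2, 0.003, 0.0, -0.032]
[-0.9, -2.2, 0.0, 0.0, 0.0, 0.035]
[-0.9, -2.2, 0.0, 0.0, 0.0, 0.035]
[-0.9, -2.2, 0.0, 0.0, 0.0, 0.035]
[-0.9, -2.2, 0.0, 0.0, 0.0, 0.035]
```

About 25° is left by both views. One more like that.

Emit:
move_arm:
  deltas:
    - [-1.5,-2.8,0.2,0.003,0,0.0]
    - [-1.2,-3.2,0,0,0,0.052]
    - [-1.2,-3.2,0,0,0,0.052]
    - [-1.2,-3.2,0,0,0,0.052]
    - [-0.9,-2.2,0,0,0,0.04]

```text
t: 15.65
ee_pos: [485.0, -135.1, 224.1]
orientation: [3.095, -0.535, -0.0]
ft_force: [-1.4, -2.3, 1.3]
width: 0.4
```

```bash
python3 spoke.py; python3 -c "
from h import *
plan([353,354,355,356,357],sgn=-1)"
```

```text
scene0 [(38.9, 160), (150.9, 162), (196.4, 129), (273.3, 160)]
top0 [(34.5, 157), (155.2, 138), (275.3, 157)]
scene [(50.9, 166), (163.4, 163), (285.9, 164)]
top [(46.2, 146), (150.8, 148), (174.1, 148), (250.2, 162), (338.1, 143), (0.4, 144)]
t 15.75 p [ 485.2 -134.9  224.1] yaw -19.52 q6 92.7 implied turn -6.93 rad 65.5 exp 67.0 F t,r,z 0.04 -0.09 0.53
[-1.4, 0.7, 0.1, 0.001, -0.0, -0.027]
[-0.4, -1.1, 0.0, 0.0, 0.0, 0.017]
[-0.4, -1.1, 0.0, 0.0, 0.0, 0.017]
[-0.4, -1.1, 0.0, 0.0, 0.0, 0.017]
[-0.4, -1.1, 0.0, 0.0, 0.0, 0.017]
```

All three spokes agree: about 12.4° left. I step roughly 8°.

Emit:
move_arm:
  deltas:
    - [-1.2,-1.8,0,0,0,0.01]
    - [-0.7,-1.8,0,0,0,0.029]
    - [-0.7,-1.8,0,0,0,0.029]
    - [-0.7,-1.8,0,0,0,0.029]
    - [-0.4,-1.0,0,0,0,0.02]

```text
t: 16.17
ee_pos: [485.0, -126.5, 224.2]
orientation: [3.061, -0.703, 0.001]
ft_force: [-1.5, -1.8, 0.5]
width: 0.4
```

```bash
python3 spoke.py; python3 -c "
from h import *
plan([360,361],sgn=-1)"
```

```text
scene0 [(38.9, 160), (150.9, 162), (196.4, 129), (273.3, 160)]
top0 [(34.5, 157), (155.2, 138), (275.3, 157)]
scene [(43.3, 166), (155.1, 166), (207.7, 129), (277.7, 165)]
top [(29.2, 125), (154.5, 148), (244.8, 162), (358.6, 141)]
t 16.27 p [ 485.  -126.4  224.1] yaw -25.84 q6 99.9 implied turn 0.54 rad 65.6 exp 67.0 F t,r,z -0.32 0.45 1.13
[-1.1, 1.1, 0.1, 0.001, -0.001, -0.015]
[-0.4, -1.1, 0.0, 0.0, 0.0, 0.017]
```

Emit:
move_arm:
  deltas:
    - [-0.4,-0.9,0,0,0,0.01]
    - [-0.3,-0.8,0,0,0,0.012]
    - [-0.3,-0.8,0,0,0,0.012]
    - [-0.3,-0.7,0,0,0,0.012]

```text
t: 16.6
ee_pos: [485.3, -123.1, 224.2]
orientation: [3.044, -0.773, 0.001]
ft_force: [-1.0, -0.7, 1.3]
width: 0.9
```

```bash
python3 spoke.py; python3 -c "
from h import *
plan([360,361],sgn=-1)"
```

```text
scene0 [(38.9, 160), (150.9, 162), (196.4, 129), (273.3, 160)]
top0 [(34.5, 157), (155.2, 138), (275.3, 157)]
scene [(40.5, 167), (152.5, 165), (207.9, 129), (274.5, 165)]
top [(146.4, 141), (243.6, 162), (8.1, 131)]
t 16.7 p [ 485.3 -123.   224.2] yaw -28.48 q6 103.0 implied turn 3.5 rad 65.5 exp 67.0 F t,r,z -0.81 -0.58 -0.71
[0.3, 4.3, 0.2, 0.001, -0.001, -0.061]
[-0.4, -1.1, 0.0, 0.0, 0.0, 0.017]
```

Emit:
move_arm:
  deltas:
    - [-0.2,-0.6,0,0,0,0.008]
    - [-0.2,-0.6,0,0,0,0.008]

```text
t: 16.87
ee_pos: [485.5, -121.7, 224.1]
orientation: [3.037, -0.798, 0.001]
ft_force: [-0.5, -1.0, 0.9]
width: 0.4
```

```bash
python3 spoke.py; python3 -c "
from h import *
plan([360,361],sgn=-1)"
```

```text
scene0 [(38.9, 160), (150.9, 162), (196.4, 129), (273.3, 160)]
top0 [(34.5, 157), (155.2, 138), (275.3, 157)]
scene [(38.9, 165), (151.1, 166), (207.2, 129), (273.1, 165)]
top [(12.1, 127), (143.3, 138), (242.5, 162)]
t 16.97 p [ 485.5 -121.7  224.2] yaw -29.41 q6 104.1 implied turn 4.68 rad 65.5 exp 67.0 F t,r,z -2.4 0.49 0.17
[0.8, 5.6, 0.2, 0.001, -0.001, -0.077]
[-0.4, -1.1, 0.0, 0.0, 0.0, 0.017]
```

The spokes now match the starting pattern to within 0.2°. I back straight off along the tangent (+y here), then go up.

Emit:
move_arm:
  deltas:
    - [0,8,0,0,0,0]
    - [0,12,0,0,0,0]
    - [0,10,0,0,0,0]
    - [0,5,-15,0,0,0]
    - [0,0,-30,0,0,0]

```text
t: 17.38
ee_pos: [463.4, -153.9, 264.9]
orientation: [-3.038, 0.795, 0.015]
ft_force: [-0.6, -0.0, 0.1]
width: 1.0
```

```bash
python3 -c "
from h import *
st()"
```

```text
t 17.38 p [ 463.4 -153.9  264.9] yaw -29.34 q6 99.6 implied turn -17.97 rad 90.3 exp 67.0 F t,r,z -0.11 0.57 0.11
```

Emit:
move_arm:
  deltas:
    - [0,10,-30,0,0,0]
    - [0,25,-25,0,0,0]
    - [0,35,-10,0,0,0]
    - [0,35,0,0,0,0]
    - [0,35,0,0,0,0]

```text
t: 17.8
ee_pos: [394.2, -281.4, 338.9]
orientation: [3.041, -0.788, 0.001]
ft_force: [0.5, 0.1, -0.1]
width: 0.4
```

Emit:
move_arm:
  deltas:
    - [0,30,0,0,0,0]
    - [0,30,0,0,0,0]
    - [0,10,0,0,0,0]
    - [0,0,0,0,0,0]
    - [0,0,0,0,0,0]

```text
t: 18.22
ee_pos: [351.9, -352.5, 340.4]
orientation: [3.034, -0.804, 0.007]
ft_force: [-0.2, 0.1, -0.1]
width: 0.4
```

```bash
python3 spoke.py; python3 - <<'E'
from h import *
from workcell import eyes
st()
for n,c in [('top',(551.5,-129.1)),('scene',(553.8,-132.4))]:
    i=eyes.get_image(n); cv2.imwrite(f'pics/{n}g.png',i['frame'][:,:,::-1])
    P=cloud(i); z=P[...,2]; mm=(z>246)&(z<258)&(np.hypot(P[...,0]-494,P[...,1]+104)<25); v,u=np.nonzero(mm); h=ray_plane(i,u,v,252)[:,:2].mean(0)-c
    print(n,mm.sum(),np.degrees(np.arctan2(h[1],h[0])).round(2),np.hypot(*h).round(1))
E
```

```text
scene0 [(38.9, 160), (150.9, 162), (196.4, 129), (273.3, 160)]
top0 [(34.5, 157), (155.2, 138), (275.3, 157)]
scene [(38.7, 163), (150.9, 165), (207.4, 129), (273.0, 164)]
top [(33.9, 162), (155.5, 143), (274.8, 161)]
t 18.32 p [ 352.6 -351.6  340.4] yaw -29.55 q6 73.3 implied turn -50.87 rad 297.1 exp 67.0 F t,r,z -0.15 -0.31 -0.16
top 43 154.12 62.5
scene 40 155.06 62.1
```

View pics/topg.png

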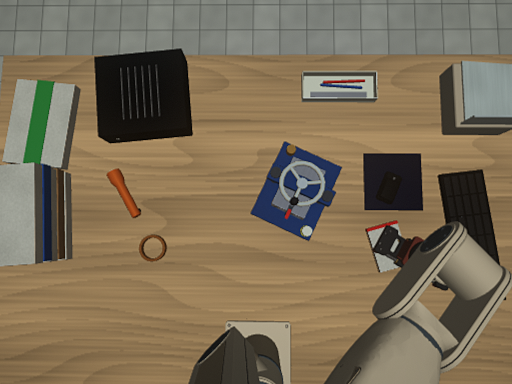

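View pics/sceneg.png

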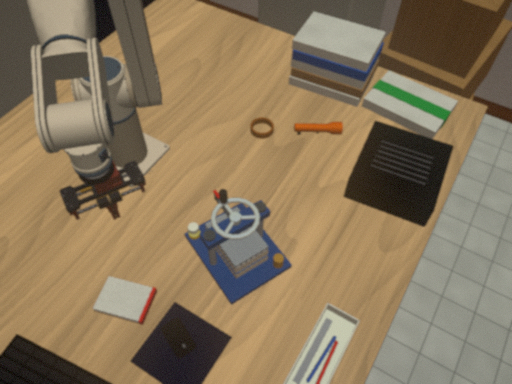

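In both pictures the handle, at (294,201) top and (222,195) scene, is in line with the red pointer. The spokes match the start within about 0.5°, and nothing else has moved. The arm is well clear, so I hand in.

```bash
python3 -c "
from workcell import ctrl
print(ctrl.close_job())"
```

```text
the job is handed in; nothing more can be done
None
```

I pushed the hand wheel one full turn clockwise by its handle, using the shut fingertips, and the handle now stands at the red pointer again. I pushed in two stretches of about 198° and 162°. Between them I backed the tool off and unwound it. Then I withdrew well clear of the press and handed the job in at about 18 s of the 58 s allowed.

- **Wheel angle:** with the arm clear, all three spokes are back at their starting angles, within 0.3° in the scene view and 0.6° in the top view. The handle measured 154.1° in the top view and 155.1° in the scene view. The pointer line, taken from the edges of the press base, is at 155.2°.
- **Disagreements:** during the push the finger pose read about 4 to 6° ahead of the spokes, most likely because the fingertips are thinner than I assumed. I went by the spokes. The wrist camera placed the wheel centre about 5 mm away from the other two views.
- **Forces:** the forces I read between moves stayed at about 4 N or less.
- **Other items:** by eye, nothing else on the press or the table moved in the final pictures. I did not measure the platen's drop.

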